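# Hold the letter clip open over the show card

## Task

I want to slip a price ticket behind the wide spring clip on this show card. Take the wide clip, the widest of the three, off the rim of the ticket tin by squeezing its handles, bring it over the middle of the card's top edge with a jaw on either side, and lower it until the jaws reach well down past the edge, but without the clip touching the card. Finish holding it there, wide open and square to the card, with clear room between each jaw and the card; leave the card, the tin's other clips and everything else on the counter where they are.

Things in the scene. Friction and masses are not known exactly. Their poses are not given: they have to be found in the camera images.
- wide_clip: Widest of three steel spring clips on the tin's front rim: 54 mm wide, 70 g, handles up, jaws down. Origin: middle of the hinge pin, 14 mm above the rim, 94 mm above the counter. Own y along the pin, z up, x from half a to half b. Lips 34 mm below the pin. This frame turns with half a: opened, each half turns by half the joint value.
- wide_clip_spring (a joint): Angle between the wide clip's halves, rad: 0 = biting the 3 mm rim, -0.06 = shut on nothing, 0.66 = wide open at its stop. Squeezing the handles opens it: 5 N at their tops to begin, about 8 N at the stop; 15 to 25 N of grip holds it at the stop. Lips gape about 25 mm at the stop, 18 mm at 0.45.
- lip_a (a point): Inner edge of the lower lip of half a of the wide clip, mid-width (3 mm from lip_b while on the tin; 33 mm below the pin when open).
- lip_b (a point): Inner edge of the lower lip of half b of the wide clip, mid-width.
- grip_a (a point): Outside of half a's handle near its top, mid-width, 40 mm above the pin: where a finger presses. The handles are flat plates 32 mm wide (along the pin), splayed 0.35 rad each, from 3 to 40 mm above the pin, 45 mm over the outside of their tops; at the stop nearly parallel, about 15 mm over the outside, tops 45 mm above the pin.
- grip_b (a point): The same point on half b's handle.
- narrow_clip_1: Narrow spring clip, 32 mm wide, same kind at 0.8 of the size, on the same rim; stays there. Origin at its hinge pin, 91 mm above the counter, handle tops 32 mm higher.
- narrow_clip_2: The other narrow spring clip, like narrow_clip_1.
- ticket_tin: Dark sheet-metal ticket tin, open on top, fixed, 200 mm long (own y), 78 mm deep (x), spare tickets in its back half up to 86 mm. Origin: on the counter under the middle of its front rim (wall 3 mm thick, rim at 80 mm). The three clips bite this rim in random order, 62 mm apart, pins along it (own y), lips about 20 mm below it.
- show_card: Plain stiff show card, 124 mm wide (own y), 4 mm thick (own x), upright in a dark wooden foot 58 x 150 mm, 26 mm high; loose, about 0.8 kg. Origin on the counter under its middle; own x is square to the card, the front faces -x.
- card_top (a point): Middle of the top edge of the show card, 118 mm above the counter; axes as show_card.
- bench_edge (a point): Middle of the front top edge of the fixed wooden bench that stands on the counter behind the work: its top board spans 165 mm to either side (y), 329 to 356 mm above the counter, and runs away from the robot on solid board legs that begin just behind the edge. Keep hand and wrist in front of it (nearer the robot), also on the way over.
- clay_cup_0: Bystander: small hand-thrown clay cup, about 52 mm wide and 53 mm high; origin at the centre of its underside. Stays where it is.
- clay_cup_5: Bystander: small hand-thrown clay cup, about 52 mm wide and 53 mm high; origin at the centre of its underside. Stays where it is.
- clay_cup_8: Bystander: small hand-thrown clay cup, about 52 mm wide and 53 mm high; origin at the centre of its underside. Stays where it is.
- brass_weight_0: Bystander: knobbed brass shop weight, 34 to 42 mm wide and 44 to 55 mm high; origin at the centre of its underside. Stays where it is.
- brass_weight_1: Bystander: knobbed brass shop weight, 34 to 42 mm wide and 44 to 55 mm high; origin at the centre of its underside. Stays where it is.
- bobbin_1: Bystander: wooden bobbin of thread, 32 mm wide and 48 mm high; origin at the centre of its underside. Stays where it is.
- bobbin_2: Bystander: wooden bobbin of thread, 32 mm wide and 48 mm high; origin at the centre of its underside. Stays where it is.
- matchbox: Bystander: matchbox 36 x 56 x 15 mm; origin at the centre of its underside. Stays where it is.

How it is judged:
By the outcome, as a careful person would: the job done as asked, in the order asked, and still so for the second after the job is handed in, while the arm keeps its last pose, push and grip.
It also fails if it takes over 40 s, if anything falls off the work surface, if the arm or the gripper's body presses on something with over 40 N, if the wrist force passes 120 N, or if a joint passes its speed limit or range.

## Robot

A 6-joint arm with a two-finger parallel gripper is mounted at the origin on a cart in front of the work surface, level with it; the furniture and walls round the work are solid. World frame = base frame: x ahead of the robot, y to its left, z up, the work surface at z = 0. Lengths are in m, angles in rad, forces in N, time in s.
With the tool pointing down it reaches from about 0.375 to 0.9 m from the base axis. Payload 3.1 kg.
Tool frame: the origin (TCP) lies at the centre of the arm's flange, where the gripper is bolted on; the fingertips stand robot.tip_extent ahead of it and the grasp point (between the pads) lies 164 mm ahead of it (robot.tip_extent is the distance from the TCP to the fingertips, in m); z points along the fingers, y is the line along which they close (so a half turn about z gives the same grasp; the last joint's range is limited). The gripper opens to 87 mm and grips with 3 to 60 N. Pads are 19 mm wide; open, the fingers measure 117 mm over their backs; the gripper's body (75 mm by 190 mm) begins 51 mm behind the grasp point.
Start: joints at [0.595, 0.527, 1.433, -0, 1.181, -0.178], TCP at [0.447, 0.436, 0.405] pointing down, gripper open.
Joint ranges: [-3.08, 3.08], [-0.75, 2.2], [0.22, 2.44], [-1.43, 4.57], [0, 2.65], [-2.85, 2.85]. Speed limits (rad/s): [2.79, 2.79, 3.14, 3.14, 3.14, 3.14].

## Interface

Orientations are given as a unit quaternion [x, y, z, w].
In Python, from rig import get_obs, camera, hand_in, cut_out, robot gives the robot as it stands.
- The arm moves only by the tool step_arm, never from a script. Its argument "rows" is a list of rows, each a list of 6 numbers: the shift along the world's x, y, z in m, then the turn, a rotation vector about the world's x, y, z in degrees. A call has 1 to 12 rows; each row shifts and turns the commanded pose from where the row before left it; what a row does not reach is not made up. A row lasts 1/8 s, in which the tool goes at most 62.5 mm and 10.7 degrees, less where a joint would pass 70% of its speed; a pose out of reach is approached as far as the arm can. A call is refused whole if a number of a shift passes 0.0625 or a number of a turn 10.7, either way. A call with a gripper value outside its range is refused whole. "jaw" is the finger opening in m, from 0 to 0.087, set as the call begins (left out, the last holds). The fingers move at their own pace and stop on an object; "squeeze" is the grip in N (left out, the last holds). Time passes only in rows, so rows that do not move let the fingers close. It gives the time, the measured TCP pose, the force, the opening and the grip force at its end, in the units of the state.
- get_obs(): the state, without advancing time (a new reading comes with each control period).
- camera(name): name is "scene" or "top" or "wrist"; returns a dict with "pixels" (420x560x3 uint8, blue, green, red), "depth" (420x560 float32, m along the optical axis (not along the pixel's ray), 0 where there is no reading), "fov_y" (degrees; the focal length in pixels is half the picture's height over the tangent of half this angle, whatever the lens; pixels are square), "cx", "cy" (the principal point, pixels), "extrinsics" (4x4, takes a point from camera to world coordinates); the wrist camera has in their place "mount" (4x4, takes a point from camera to tool coordinates, whose origin is the TCP and whose axes are the flange's). Camera axes: x right, y up, looking along -z (the intrinsics and any distortion apply to the point x, -y, -z); pixel columns grow to the right and rows downward; lengths in m; the calibration is good to about 2 mm. The wrist camera is an equidistant fisheye: a pixel r from the principal point sees the ray r / f radians off the axis. A picture is of the moment at which its call begins: read the wrist's pose just before it.
- hand_in(): hands the job in; it is judged then, once.
Trained networks look in the newest picture that a camera, given by its name, has taken for a name from the list of things; names that differ only in an ending like _2 or _b are one class to them, and where a whole thing is asked for, a point or a joint stands for the part that bears it (a point fixed in the world has none). Each returns a list of dicts, best first, with "confidence" (0 to 1); they miss things now and then, are a little off and sometimes report something else, mostly with a low value. They report only what shows in the picture. A call takes as long as a camera call.
- cut_out(label, camera): "region" (420x560 bool, what is visible of it) and "extent" ([centre column, centre row, width, height] in pixels, round what is visible of it).
The state is a dict: "time": time; "q": joint angles; "joint_velocities": joint speeds; "joint_torque": joint torques, N m; "position": TCP position; "tool_rot": TCP orientation; "ft_force": force on the tool from outside, world axes, zero at the start; "moment": the same for the moment, N m; "grip_width": finger opening in m; "grip_force": force on a finger pad.
Only numpy, scipy, OpenCV 4.12 (cv2) and the standard library are available. Lean on these libraries where they do the work, as an engineer would, in place of code of your own. Each camera call takes 0.05 s, during which the arm holds its last target. There are 200 camera calls.

## Working session

There is one attempt and no reset: what is moved stays moved. The work goes in short steps, Python scripts to look and compute and a tool call to move; the robot and the scene stay as the last step left them, time stands still between calls to the robot, and variables do not carry over. Pictures are saved under pics/ and viewed, at most 10 in all, crops included, and the job is handed in when it is done.

Besides the shell and the picture viewer there is one more tool, called after ">>>" by a JSON object that holds its "method" and its "body". step_arm: Moves the arm, as the interface text tells. Its arguments: {"type":"object","properties":{"rows":{"type":"array"},"jaw":{"type":"number"},"squeeze":{"type":"number"}},"required":["rows"]}

```bash
mkdir -p pics
cat > h.py <<'E'
import numpy as np, cv2
from rig import get_obs, camera, hand_in, cut_out, robot
def pts(c):
    f=210/np.tan(np.radians(c['fov_y']/2)); d=c['depth']
    v,u=np.mgrid[:420,:560]
    P=np.stack([(u-c['cx'])/f*d,-(v-c['cy'])/f*d,-d],-1)
    E=np.array(c['extrinsics']); W=P@E[:3,:3].T+E[:3,3]; W[d==0]=np.nan
    return W
E
python3 - <<'E'
from h import *
o=get_obs(); print({k:np.round(v,3) for k,v in o.items()}, robot.tip_extent)
for n in ['scene','top']:
    c=camera(n); cv2.imwrite(f'pics/{n}0.png',c['pixels']); W=pts(c); print(n,np.round(c['extrinsics'],3).tolist(),c['fov_y'],[k for k in c])
    for l in ['wide_clip','narrow_clip_1','ticket_tin','show_card','bench_edge','clay_cup_0','brass_weight_0','bobbin_1','matchbox']:
        for r in cut_out(l,n)[:5]:
            if r['confidence']<.3: continue
            p=W[r['region']]; p=p[~np.isnan(p[:,0])]
            print(l,round(r['confidence'],2),np.round(r['extent']).astype(int),np.round(np.median(p,0),3) if len(p) else'',np.round(np.percentile(p,[3,97],axis=0),3).tolist() if len(p) else '')
E
```

```text
{'time': np.float64(0.0), 'q': array([ 0.595,  0.528,  1.434, -0.   ,  1.181, -0.178]), 'joint_velocities': array([0.001, 0.001, 0.001, 0.   , 0.   , 0.   ]), 'joint_torque': array([ -0.   , -44.005, -17.659,   0.063,   0.058,  -0.   ]), 'position': array([0.447, 0.436, 0.404]), 'tool_rot': array([ 0.388,  0.921, -0.001, -0.001]), 'ft_force': array([ 0.036, -1.367, -0.116]), 'moment': array([ 0.009, -0.041, -0.013]), 'grip_force': np.float64(0.0), 'grip_width': np.float64(0.087)} 0.1822
scene [[-0.553, -0.74, 0.382, 0.984], [0.833, -0.488, 0.26, 0.37], [-0.006, 0.463, 0.887, 1.298], [0.0, 0.0, 0.0, 1.0]] 45.97633726176416 ['pixels', 'depth', 'fov_y', 'cx', 'cy', 'extrinsics']
wide_clip 0.58 [261 168  17  28] [ 0.451 -0.09   0.098] [[0.403, -0.128, 0.001], [0.475, -0.066, 0.136]]
narrow_clip_1 0.67 [228 144  10  20] [ 0.437 -0.209  0.095] [[0.415, -0.235, 0.048], [0.456, -0.197, 0.126]]
narrow_clip_1 0.63 [261 168  19  27] [ 0.45  -0.089  0.099] [[0.434, -0.117, 0.06], [0.476, -0.067, 0.136]]
narrow_clip_1 0.44 [246 159  12  18] [ 0.443 -0.15   0.092] [[0.375, -0.208, -0.001], [0.465, -0.135, 0.126]]
ticket_tin 0.68 [234 170  68  55] [ 0.473 -0.186  0.048] [[0.439, -0.256, 0.0], [0.519, -0.056, 0.082]]
show_card 0.81 [317 218  50  44] [0.472 0.117 0.045] [[0.437, 0.043, 0.003], [0.486, 0.178, 0.117]]Traceback (most recent call last):
  File "<stdin>", line 6, in <module>
ValueError: it knows: bobbin, brass_weight, card_top, clay_cup, grip, lip, matchbox, narrow_clip, show_card, ticket_tin, wide_clip, wide_clip_spring
```

Run:
```python
from h import *
for n in ['scene','top']:
    c=camera(n); cv2.imwrite(f'pics/{n}0.png',c['pixels']); W=pts(c); print(n,np.round(c['extrinsics'],3).tolist(),c['fov_y'])
    for l in ['wide_clip','narrow_clip','ticket_tin','show_card','card_top','grip','clay_cup','brass_weight','bobbin','matchbox']:
        for r in cut_out(l,n)[:5]:
            if r['confidence']<.3: continue
            p=W[r['region']]; p=p[~np.isnan(p[:,0])]
            if len(p): print(l,round(r['confidence'],2),np.round(r['extent']).astype(int),np.round(np.median(p,0),3),np.round(np.percentile(p,[3,97],axis=0),3).tolist())
a,b=[cv2.imread(f'pics/{n}0.png') for n in('scene','top')]
cv2.imwrite('pics/a.png',cv2.resize(a[60:340,100:460],None,fx=2.1,fy=2.1,interpolation=2));cv2.imwrite('pics/b.png',cv2.resize(b,None,fx=1.4,fy=1.4))
```

```text
scene [[-0.553, -0.74, 0.382, 0.984], [0.833, -0.488, 0.26, 0.37], [-0.006, 0.463, 0.887, 1.298], [0.0, 0.0, 0.0, 1.0]] 45.97633726176416
wide_clip 0.49 [261 169  19  26] [ 0.451 -0.088  0.099] [[0.436, -0.116, 0.059], [0.476, -0.066, 0.137]]
wide_clip 0.38 [402 251  23  22] [0.415 0.357 0.035] [[0.397, 0.333, 0.004], [0.442, 0.38, 0.057]]
narrow_clip 0.6 [227 144  15  22] [ 0.439 -0.209  0.094] [[0.423, -0.229, 0.056], [0.457, -0.197, 0.125]]
narrow_clip 0.51 [245 160  14  23] [ 0.444 -0.148  0.093] [[0.39, -0.202, -0.001], [0.464, -0.134, 0.125]]
ticket_tin 0.9 [237 172  70  56] [ 0.471 -0.183  0.049] [[0.439, -0.256, 0.001], [0.519, -0.054, 0.084]]
show_card 0.71 [316 217  49  39] [0.473 0.12  0.051] [[0.455, 0.051, 0.01], [0.484, 0.177, 0.116]]
card_top 0.86 [318 218  51  43] [0.473 0.119 0.048] [[0.452, 0.048, 0.007], [0.487, 0.178, 0.117]]
grip 0.56 [258 169  23  22] [ 0.451 -0.089  0.097] [[0.404, -0.118, 0.0], [0.476, -0.065, 0.137]]
clay_cup 0.89 [392 273  21  25] [0.486 0.362 0.031] [[0.471, 0.341, 0.004], [0.516, 0.383, 0.053]]
clay_cup 0.76 [379 295  24  20] [0.553 0.357 
[... 1401 characters left out ...]
]
clay_cup 0.7 [172 215  16  16] [0.553 0.359 0.027] [[0.53, 0.333, 0.002], [0.572, 0.378, 0.051]]
clay_cup 0.66 [168 234  15  14] [0.489 0.37  0.026] [[0.469, 0.339, 0.003], [0.508, 0.386, 0.054]]
clay_cup 0.43 [171 259  22  22] [0.416 0.349 0.033] [[0.392, 0.265, 0.0], [0.437, 0.37, 0.4]]
brass_weight 0.74 [349 171  16  14] [ 0.682 -0.177  0.034] [[0.667, -0.196, 0.018], [0.701, -0.164, 0.055]]
bobbin 0.57 [361 275  14  14] [ 0.366 -0.205  0.046] [[0.353, -0.222, 0.003], [0.379, -0.195, 0.051]]
bobbin 0.54 [325 241  12   6] [ 0.463 -0.094  0.111] [[0.453, -0.124, 0.004], [0.474, -0.076, 0.138]]
matchbox 0.61 [283 272  16  12] [0.38  0.018 0.015] [[0.362, -0.006, 0.01], [0.397, 0.04, 0.02]]
```

View pics/a.png

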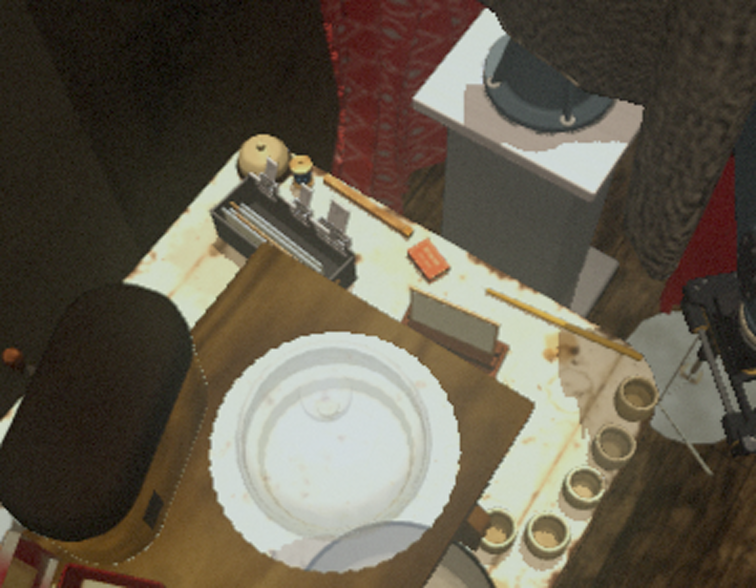

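View pics/b.png

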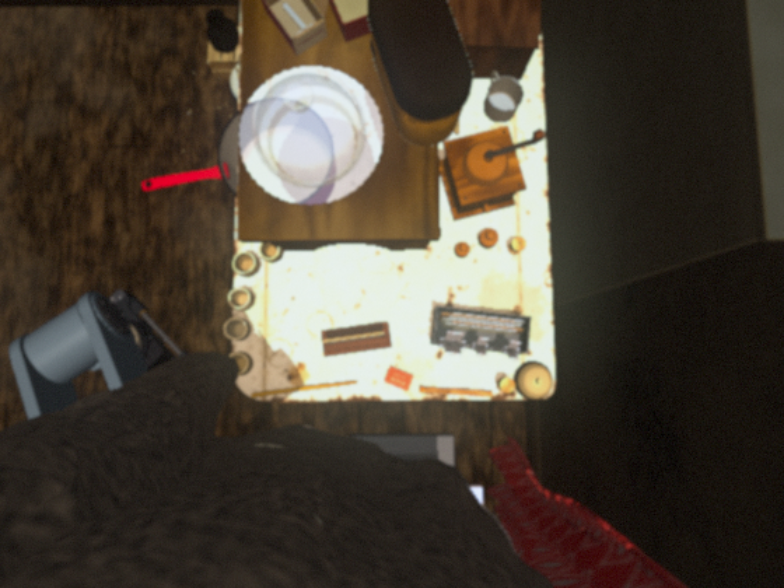

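Pictures: the wide clip is the one nearest the card (scene crop ~337,215; top crop ~455,340), with the card to its left (455,325 / 355,340) and the bench behind both. Next: fit yaw and positions.

```bash
cat >> h.py <<'E'
def near(W,c,r,z0,z1):
    p=W.reshape(-1,3); m=(np.abs(p[:,0]-c[0])<r[0])&(np.abs(p[:,1]-c[1])<r[1])&(p[:,2]>z0)&(p[:,2]<z1)
    return p[m]
def line(p):
    m=np.median(p,0)[:2]; q=p[:,:2]-p[:,:2].mean(0); w,v=np.linalg.eigh(q.T@q); d=v[:,1]; d=d*np.sign(d[1]); 
    return np.degrees(np.arctan2(-d[0],d[1])), p.mean(0), np.percentile(q@d,[1,99]), np.percentile(q@v[:,0],[2,98])
E
python3 - <<'E'
from h import *
np.set_printoptions(precision=4,suppress=True)
for n in ['scene','top']:
    c=camera(n); W=pts(c)
    for nm,a in dict(card=((.465,.11),(.04,.09),.095,.125),foot=((.465,.11),(.05,.1),.02,.03),clip=((.452,-.09),(.04,.035),.115,.145),n1=((.44,-.21),(.03,.03),.105,.135),n2=((.44,-.148),(.03,.025),.105,.135),tinall=((.48,-.16),(.08,.12),.074,.083)).items():
        p=near(W,*a); print(n,nm,len(p),*line(p) if len(p)>3 else '', p[:,2].max() if len(p) else '')
    p=near(W,(.7,.1),(.3,.25),.345,.365); print('bench',len(p),np.percentile(p,[0,1,5,99],axis=0)); 
    for y in (-.04,.0,.05,.1,.2,.25): 
        s=p[abs(p[:,1]-y)<.01]; print(y, s[:,0].min() if len(s) else None)
E
```

```text
scene card 220 7.693461845884413 [0.4709 0.1088 0.1087] [-0.0593  0.0605] [-0.0024  0.0037] 0.1221544077280019
scene foot 296 8.193431766511441 [0.4762 0.1183 0.0249] [-0.0747  0.0598] [-0.0109  0.0192] 0.029892507360795184
scene clip 83 83.47725447223704 [ 0.448  -0.0896  0.1287] [-0.0296  0.0131] [-0.0153  0.0162] 0.14086940527020975
scene n1 46 85.80712532398869 [ 0.4358 -0.2099  0.119 ] [-0.0234  0.0115] [-0.0093  0.0108] 0.13056701987740738
scene n2 52 87.34376411295642 [ 0.4427 -0.1472  0.1174] [-0.025   0.0113] [-0.0105  0.0103] 0.129377519062845
scene tinall 240 -0.2725955121502496 [ 0.4862 -0.1592  0.0783] [-0.089   0.1005] [-0.0239  0.0471] 0.0829475233016641
bench 15280 [[ 0.4083 -0.0471  0.3451]
 [ 0.6198 -0.039   0.3495]
 [ 0.6289 -0.0178  0.3511]
 [ 0.9971  0.2828  0.3617]]
-0.04 0.617356179752434
0.0 0.6161862283504039
0.05 0.6166171344702354
0.1 0.6163377442996608
0.2 0.6160023919873749
0.25 0.6176390669958595
top card 84 7.657736271980174 [0.465  0.1104 0.1149] [-0.0608  0.0584] [-0.0024  0.0019] 0.12182617088974812
top foot 397 7.822106189637787 [0.4646 0.1091 0.0251] [-0.0656  0.0676] [-0.0184  0.0168] 0.02998659671543935
top clip 86 86.0119951377643 [ 0.4526 -0.0901  0.1281] [-0.0208  0.0229] [-0.0158  0.0152] 0.14037145546535745
top n1 49 84.7993465595778 [ 0.437  -0.2106  0.1179] [-0.017   0.0188] [-0.0098  0.0097] 0.12801140581523351
top n2 49 84.3054552646145 [ 0.4446 -0.1469  0.1181] [-0.0176  0.0181] [-0.0091  0.0096] 0.13199820501119786
top tinall 273 -8.00116475101819 [ 0.4838 -0.1501  0.0781] [-0.0984  0.0841] [-0.0256  0.0448] 0.0829354096574968
bench 10676 [[ 0.4333 -0.0683  0.345 ]
 [ 0.6134 -0.0424  0.3495]
 [ 0.6193 -0.0279  0.3512]
 [ 0.9959  0.2815  0.361 ]]
-0.04 0.6127859889570266
0.0 0.6126076643722094
0.05 0.612944689825252
0.1 0.6124986132676218
0.2 0.6125532413221368
0.25 0.6125641511813441
```

>>> {"method": "step_arm", "body": {"rows": [[0, -0.05, 0, 0, 0, -5], [0, -0.05, 0, 0, 0, -5], [0, -0.05, 0, 0, 0, -5], [0, -0.05, 0, 0, 0, -5], [0, -0.05, 0, 0, 0, -5], [0, -0.05, 0, 0, 0, -5], [0, -0.05, 0, 0, 0, -5], [0, -0.05, 0, 0, 0, -5], [0, -0.05, 0, 0, 0, -5], [0.004, -0.05, -0.02, 0, 0, -5], [0, -0.026, -0.02, 0, 0, -2], [0, 0, 0, 0, 0, 0]], "jaw": 0.087}}

```text
time: 2.95
position: [0.4512, -0.0912, 0.3638]
tool_rot: [0.754, 0.657, -0.0, -0.001]
ft_force: [1.0, 0.7, 0.1]
grip_width: 0.0872
grip_force: 0.0
```

```bash
cat >> h.py <<'E'
from scipy.spatial.transform import Rotation as R
def wpts(c,o):
    f=210/np.tan(np.radians(c['fov_y']/2)); d=c['depth']; v,u=np.mgrid[:420,:560]
    x=u-c['cx'];y=v-c['cy'];r=np.hypot(x,y)+1e-9;t=r/f; s=np.tan(t)/r
    P=np.stack([x*s*d,-y*s*d,-d],-1); M=np.array(c['mount']); P=P@M[:3,:3].T+M[:3,3]
    W=R.from_quat(o['tool_rot']).apply(P.reshape(-1,3)).reshape(P.shape)+o['position']; W[d==0]=np.nan
    return W
E
python3 - <<'E'
from h import *
np.set_printoptions(precision=4,suppress=True)
o=get_obs(); c=camera('wrist'); print(o['position'],o['tool_rot'],o['q'],c['fov_y'],c['mount'])
cv2.imwrite('pics/w1.png',cv2.resize(c['pixels'],None,fx=1.4,fy=1.4)); W=wpts(c,o); np.savez('w1.npz',W=W,px=c['pixels'])
for l in ['wide_clip','narrow_clip','show_card','grip']:
    for r in cut_out(l,'wrist')[:4]: 
        p=W[r['region']]; p=p[~np.isnan(p[:,0])]
        print(l,r['confidence'],r['extent'],np.median(p,0),np.percentile(p,[3,97],axis=0).tolist())
for nm,a in dict(clip=((.452,-.09),(.04,.035),.115,.15),cliptop=((.452,-.09),(.04,.035),.13,.15),n1=((.44,-.21),(.03,.03),.105,.135),n2=((.44,-.148),(.03,.025),.105,.135),card=((.465,.11),(.04,.09),.1,.125)).items():
        p=near(W,*a); print(nm,len(p),*line(p) if len(p)>3 else '', p[:,2].max() if len(p) else '')
E
```

```text
[ 0.4512 -0.0912  0.3638] [ 0.7542  0.6567 -0.0005 -0.0011] [-0.4428  0.3724  1.8776 -0.      0.8939 -0.3048] 65.70646984690485 [[-0.0011  0.965   0.2621  0.0712]
 [ 1.      0.001   0.0005 -0.001 ]
 [ 0.0002  0.2621 -0.965   0.0203]
 [ 0.      0.      0.      1.    ]]
wide_clip 0.92 [284.4, 212.4, 67.5, 76.7] [ 0.453  -0.0879  0.1078] [[0.43252970661295315, -0.11311584088814934, 0.07527978077587666], [0.47284683786182724, -0.06449164484964345, 0.13708386837299377]]
narrow_clip 0.77 [284.9, 277.0, 47.5, 60.8] [ 0.4464 -0.135   0.0913] [[0.4284309727335644, -0.15483554373912942, 0.06601090323187489], [0.4604033084749836, -0.13091842605452103, 0.1259351344630447]]
narrow_clip 0.61 [285.8, 315.8, 15.1, 22.1] [ 0.4383 -0.1957  0.0812] [[0.43216676791991265, -0.20735122837247869, 0.06274294094205868], [0.4458365064468857, -0.19321365360879494, 0.09385623644932611]]
show_card 0.85 [275.9, 37.2, 76.9, 74.4] [0.4691 0.0642 0.0242] [[0.44290028040454005, 0.03697459186441167, 0.005754823357245772], [0.49963515723346236, 0.10792063356438762, 0.11694676643762407]]
grip 0.63 [283.6, 213.9, 65.3, 81.6] [ 0.4528 -0.0882  0.1077] [[0.43226041177054, -0.11359175073136593, 0.07439633762870222], [0.47284403351651916, -0.06475312614469102, 0.13708271808026384]]
grip 0.59 [300.1, 212.2, 29.9, 75.9] [ 0.4648 -0.0902  0.1139] [[0.4540492654731539, -0.11352830200396821, 0.07449536268987257], [0.4740928213683744, -0.06600564584863176, 0.1370952497645356]]
clip 1422 82.04003351061115 [ 0.4528 -0.0892  0.1284] [-0.0217  0.022 ] [-0.0153  0.0162] 0.1390793314063355
cliptop 613 81.89888850696062 [ 0.4527 -0.0891  0.1358] [-0.022   0.0222] [-0.0153  0.0162] 0.1390793314063355
n1 0 
n2 85 82.97521133401055 [ 0.4425 -0.1534  0.1248] [-0.0202  0.0157] [-0.0035  0.0032] 0.12733267969721318
card 255 9.715317367642758 [0.4731 0.0586 0.1137] [-0.0099  0.0152] [-0.0026  0.0018] 0.11976253594447905
```

View pics/w1.png

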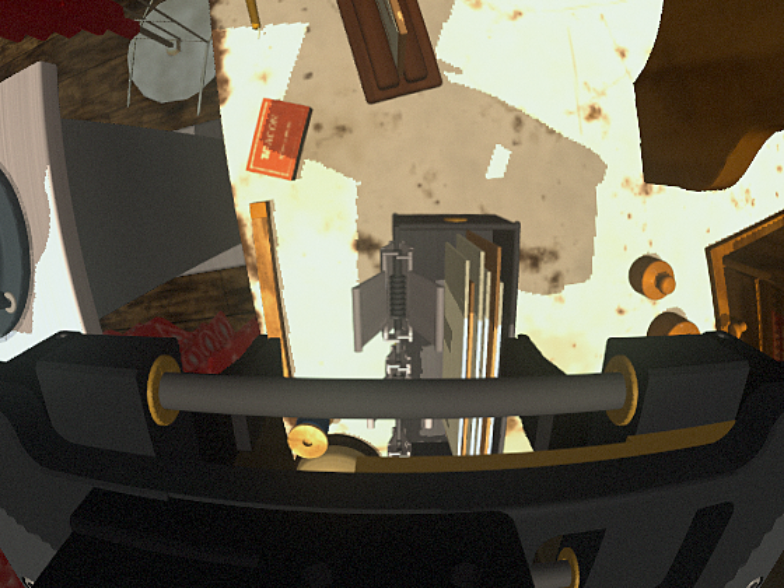

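The wrist picture shows the wide clip squarely between the fingers (handles at 355–445, 315), yaw agrees to 0.2°. Descending.

>>> {"method": "step_arm", "body": {"rows": [[0.0015, 0.002, -0.02, 0, 0, 0], [0, 0, -0.02, 0, 0, 0], [0, 0, -0.02, 0, 0, 0], [0, 0, -0.005, 0, 0, 0], [0, 0, 0, 0, 0, 0]]}}

```text
time: 3.82
position: [0.453, -0.0871, 0.3001]
tool_rot: [0.753, 0.658, 0.0, 0.0]
ft_force: [-0.2, -1.0, 0.6]
grip_width: 0.0871
grip_force: 0.0
```

>>> {"method": "step_arm", "body": {"rows": [[0, 0, 0, 0, 0, 0], [0, 0, 0, 0, 0, 0], [0, 0, 0, 0, 0, 0], [0, 0, 0, 0, 0, 0], [0, 0, 0, 0, 0, 0], [0, 0, 0, 0, 0, 0]], "jaw": 0.048, "squeeze": 20}}

```text
time: 4.58
position: [0.4529, -0.0876, 0.2997]
tool_rot: [0.753, 0.658, -0.0, -0.0]
ft_force: [0.3, 0.1, -0.3]
grip_width: 0.0486
grip_force: 0.0
```

Run:
```python
from h import *
np.set_printoptions(precision=4,suppress=True)
o=get_obs(); c=camera('wrist'); print(o['position'],o['tool_rot'],o['ft_force'],o['grip_width'])
cv2.imwrite('pics/w2.png',cv2.resize(c['pixels'][120:400,140:440],None,fx=2,fy=2)); W=wpts(c,o)
for nm,a in dict(clip=((.452,-.09),(.024,.035),.115,.15)).items():
        p=near(W,*a); print(nm,len(p),*line(p) if len(p)>3 else '', p[:,2].max())
```

```text
[ 0.4529 -0.0876  0.2997] [ 0.7531  0.658  -0.     -0.    ] [ 0.2664  0.1496 -0.3448] 0.04860095534222611
clip 1679 81.06245220225414 [ 0.4519 -0.0823  0.1279] [-0.0239  0.0246] [-0.0092  0.022 ] 0.14976804919867504
```

View pics/w2.png

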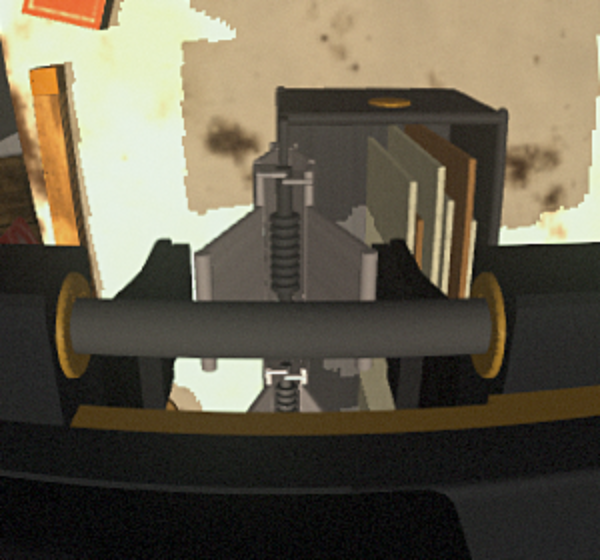

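The fingers straddle the handles (197 and 376) with nearly equal gaps. Squeezing.

>>> {"method": "step_arm", "body": {"rows": [[0, -0.0015, 0, 0, 0, 0], [0, 0, 0, 0, 0, 0], [0, 0, 0, 0, 0, 0], [0, 0, 0, 0, 0, 0], [0, 0, 0, 0, 0, 0], [0, 0, 0, 0, 0, 0], [0, 0, 0, 0, 0, 0], [0, 0, 0, 0, 0, 0]], "jaw": 0.008, "squeeze": 20}}

```text
time: 5.62
position: [0.4528, -0.0891, 0.2997]
tool_rot: [0.753, 0.658, -0.0, -0.0]
ft_force: [-0.2, 0.1, -0.8]
grip_width: 0.0146
grip_force: 19.9
```

Run:
```python
from h import *
np.set_printoptions(precision=4,suppress=True)
o=get_obs(); c=camera('wrist'); print(o['position'],o['tool_rot'],o['ft_force'],o['moment'],o['grip_width'])
cv2.imwrite('pics/w3.png',cv2.resize(c['pixels'][120:400,140:440],None,fx=2,fy=2))
```

```text
[ 0.4528 -0.0891  0.2997] [ 0.7531  0.658  -0.     -0.    ] [-0.2198  0.0784 -0.8414] [-0.0393  0.0558  0.0076] 0.014564989813085823
```

View pics/w3.png

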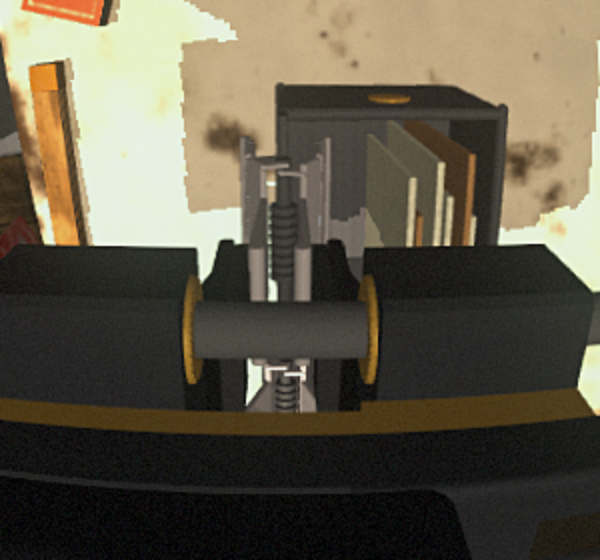

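Clip is fully open (14.6 mm), jaws even about the rim (243/328 vs 285). Lifting straight up, then part way across to measure the card.

>>> {"method": "step_arm", "body": {"rows": [[0, 0, 0.006, 0, 0, 0], [0, 0, 0.01, 0, 0, 0], [0, 0, 0.014, 0, 0, 0], [0, 0, 0.02, 0, 0, 0], [0, 0, 0.02, 0, 0, 0], [0, 0, 0.02, 0, 0, 0], [0, 0.01, 0.01, 0, 0, 1], [0.002, 0.02, 0, 0, 0, 4], [0.003, 0.03, 0, 0, 0, 4], [0.004, 0.03, 0, 0, 0, 4], [0.003, 0.02, 0, 0, 0, 3], [0, 0, 0, 0, 0, 0]]}}

```text
time: 7.18
position: [0.4644, 0.0225, 0.3997]
tool_rot: [0.653, 0.757, -0.0, -0.0]
ft_force: [-0.5, -0.8, -0.5]
grip_width: 0.0148
grip_force: 19.9
```

Run:
```python
from h import *
np.set_printoptions(precision=4,suppress=True)
def show(W):
    for nm,a in dict(card=((.465,.11),(.04,.09),.113,.125),foot=((.465,.11),(.05,.1),.02,.03)).items():
        p=near(W,*a); print(nm,len(p),*line(p) if len(p)>3 else '', p[:,2].max() if len(p) else '',np.median(p[:,2]))
        for y in (.06,.08,.1,.11,.12,.14,.16):
            s=p[abs(p[:,1]-y)<.006]
            if len(s) and nm=='card':print(y,len(s),np.percentile(s[:,0],[5,50,95]))
o=get_obs(); c=camera('wrist'); print(o['position'],o['tool_rot'],o['ft_force'],o['grip_width'],o['q'])
cv2.imwrite('pics/w4.png',cv2.resize(c['pixels'],None,fx=1.4,fy=1.4)); W=wpts(c,o); show(W)
for r in cut_out('card_top','wrist')[:1]: print(r['confidence'],r['extent'])
# clip lips from wrist: points near tool axis below
t=o['position']; p=near(W,t[:2],(.05,.05),t[2]-.26,t[2]-.17); q=(p-t); 
z=R.from_quat(o['tool_rot']).inv().apply(q); np.save('clip.npy',z)
for a in np.arange(.17,.26,.01):
    s=z[(z[:,2]>a)&(z[:,2]<a+.01)]; 
    if len(s): print(round(a,2),len(s),np.percentile(s[:,0],[1,99]),np.percentile(s[:,1],[1,99]))
c=camera('top'); show(pts(c)); 
c=camera('scene'); cv2.imwrite('pics/s4.png',cv2.resize(c['pixels'][100:280,180:380],None,fx=3,fy=3,interpolation=2))
```

```text
[0.4644 0.0225 0.3997] [ 0.653   0.7573 -0.0001 -0.0004] [-0.5008 -0.7981 -0.5495] 0.014805771754886114 [-0.1927  0.3208  1.8266  0.0001  0.9949 -0.3404]
card 781 7.555954169534653 [0.4666 0.1104 0.1175] [-0.0603  0.0605] [-0.0021  0.002 ] 0.11975902267684241 0.11755695052645776
0.06 74 [0.4711 0.4731 0.4753]
0.08 76 [0.4688 0.4708 0.4729]
0.1 86 [0.4663 0.4683 0.4705]
0.11 69 [0.465  0.4668 0.4691]
0.12 76 [0.4628 0.4653 0.4672]
0.14 80 [0.4607 0.4627 0.4648]
0.16 74 [0.4577 0.46   0.4619]
foot 2951 7.656630053387851 [0.465  0.1101 0.0254] [-0.0664  0.0667] [-0.0193  0.0163] 0.029967635976995866 0.025547382355401937
0.77 [295.1, 107.7, 54.5, 146.3]
0.17 300 [0.009  0.0157] [-0.017   0.0148]
0.18 138 [0.0082 0.0158] [-0.0168  0.0145]
0.19 93 [-0.0138  0.0158] [-0.0078  0.0061]
0.2 1140 [-0.0184  0.026 ] [-0.0096  0.0087]
0.21 474 [-0.0161  0.0263] [-0.0124  0.0117]
0.22 28 [0.0242 0.0266] [-0.0122  0.0118]
0.23 140 [-0.0102  0.0267] [-0.0141  0.0155]
0.24 236 [-0.0119  0.0266] [-0.0157  0.0162]
card 34 7.640663534277426 [0.461  0.142  0.1174] [-0.0296  0.0278] [-0.002   0.0018] 0.12203850517086723 0.11736317822138342
0.11 2 [0.4647 0.4648 0.4648]
0.12 8 [0.462  0.4648 0.4649]
0.14 8 [0.4594 0.4621 0.4622]
0.16 7 [0.4568 0.4594 0.4595]
foot 174 15.016983444266897 [0.4604 0.148  0.025 ] [-0.0331  0.0295] [-0.0185  0.018 ] 0.029846743912665064 0.025023859907759127
```

View pics/w4.png

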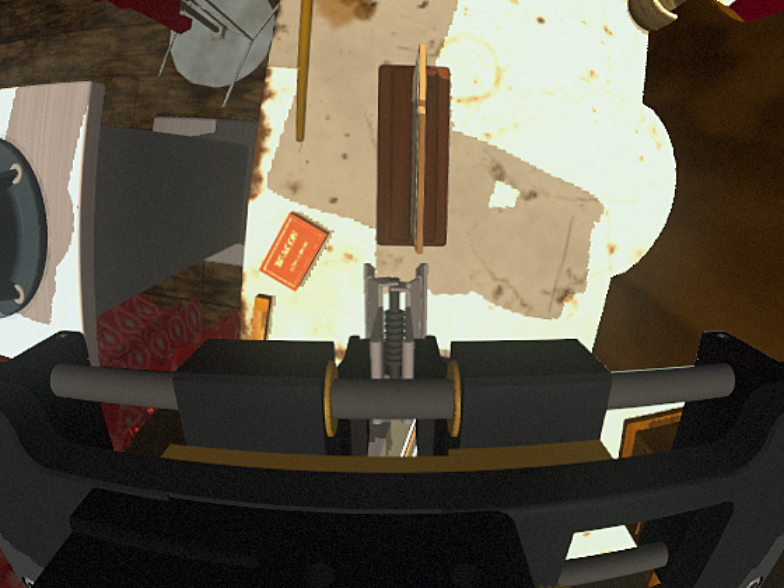

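View pics/s4.png

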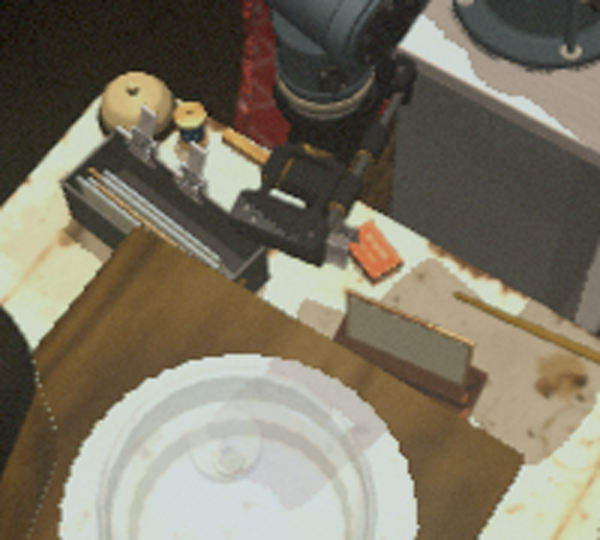

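The clip is held open and square in the fingers (lips at 367/427, 265); the card stands clear ahead (420, 45–250). Moving over it, and lowering part way for a check.

>>> {"method": "step_arm", "body": {"rows": [[0.001, 0.01, 0, 0, 0, -0.9], [0.0012, 0.02, 0, 0, 0, 0], [0, 0.02, 0, 0, 0, 0], [0, 0.02, 0, 0, 0, 0], [0, 0.013, 0, 0, 0, 0], [0, 0.005, 0, 0, 0, 0], [0, 0, -0.01, 0, 0, 0], [0, 0, -0.015, 0, 0, 0], [0, 0, -0.008, 0, 0, 0], [0, 0, 0, 0, 0, 0], [0, 0, 0, 0, 0, 0]]}}

```text
time: 8.75
position: [0.4673, 0.1087, 0.3669]
tool_rot: [0.66, 0.751, 0.0, 0.0]
ft_force: [0.5, 1.2, -0.3]
grip_width: 0.0149
grip_force: 19.9
```

```bash
cat > chk.py <<'E'
from h import *
import sys
np.set_printoptions(precision=4,suppress=True)
o=get_obs(); c=camera('wrist'); print(o['position'],o['tool_rot'],o['ft_force'],o['grip_width'],o['grip_force'])
q=o['tool_rot'];print('yaw',np.degrees(2*np.arctan2(q[1],q[0]))-90)
cv2.imwrite(f'pics/{sys.argv[1]}.png',cv2.resize(c['pixels'][100:380,130:430],None,fx=2,fy=2)); W=wpts(c,o); t=o['position']
Z=R.from_quat(o['tool_rot']).inv().apply((W-t).reshape(-1,3))
z=Z[(abs(Z[:,1])<.03)&(Z[:,0]>-.03)&(Z[:,0]<.0285)&(Z[:,2]>.17)&(Z[:,2]<.26)]
for a in np.arange(.20,.26,.01):
    s=z[(z[:,2]>a)&(z[:,2]<a+.01)]
    if len(s): print(round(a,2),len(s),np.percentile(s[:,1],[1,5,50,95,99]),s[:,2].max())
zz=t[2]-.118
s=Z[(Z[:,0]>.033)&(Z[:,0]<.075)&(abs(Z[:,1])<.02)&(abs(Z[:,2]-zz)<.004)]
if len(s): print('card in tool frame',len(s),s.mean(0),'slope deg',np.degrees(np.polyfit(s[:,0],s[:,1],1)[0]),'xmax',s[:,0].max(),'y',np.percentile(s[:,1],[5,95]),'topz',t[2]-np.median(s[:,2]))
E
python3 chk.py w5; python3 -c "
import numpy as np;z=np.load('clip.npy');s=z[z[:,2]<.25];print(np.percentile(s[s[:,2]>.225][:,2],[50,90,95,98,100]))"
```

```text
[0.4673 0.1087 0.3669] [0.6602 0.7511 0.0002 0.0002] [ 0.5431  1.1788 -0.3497] 0.014899096671263138 19.945440888404846
yaw 7.368414273516649
0.2 1130 [-0.0095 -0.0083 -0.0005  0.008   0.0087] 0.2099928446255499
0.21 487 [-0.0124 -0.012  -0.0018  0.0115  0.0117] 0.2194275962567073
0.22 28 [-0.0122 -0.012  -0.01    0.0115  0.0118] 0.2296680046646586
0.23 136 [-0.0141 -0.0138  0.0136  0.0152  0.0156] 0.23998556472368196
0.24 313 [-0.0157 -0.0155 -0.0011  0.016   0.0162] 0.24993586722000954
0.25 8 [-0.0017 -0.0013  0.0011  0.0011  0.0011] 0.25118239271905224
card in tool frame 244 [ 0.0478 -0.0008  0.2493] slope deg -0.8700723475357499 xmax 0.06381495815865858 y [-0.0025  0.0011] topz 0.11756945543157571
[0.24057191 0.24200867 0.24256337 0.24313858 0.24405192]
```

View pics/w5.png

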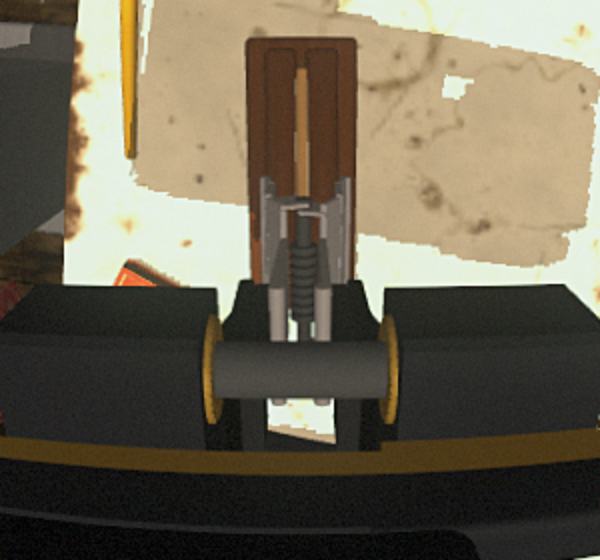

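Card edge (302, 70–200) lies midway between the jaws (265/343), offset under 1 mm, yaw off ~0.3°. Trimming, then lowering so the lips go ~20 mm below the edge.

>>> {"method": "step_arm", "body": {"rows": [[-0.0004, 0.0015, 0, 0, 0, 0.3], [0, 0, 0, 0, 0, 0], [0, 0, -0.006, 0, 0, 0], [0, 0, -0.006, 0, 0, 0], [0, 0, -0.006, 0, 0, 0], [0, 0, -0.006, 0, 0, 0], [0, 0, -0.003, 0, 0, 0], [0, 0, 0, 0, 0, 0], [0, 0, 0, 0, 0, 0], [0, 0, 0, 0, 0, 0]]}}

```text
time: 10.05
position: [0.4667, 0.1105, 0.34]
tool_rot: [0.658, 0.753, 0.0, 0.0]
ft_force: [-0.2, -0.5, -0.5]
grip_width: 0.015
grip_force: 19.9
```

```bash
python3 chk.py w6
python3 - <<'E'
from h import *
c=camera('top'); W=pts(c); p=near(W,(.465,.11),(.05,.1),.02,.03); print(line(p))
E
```

```text
[0.4667 0.1105 0.34  ] [0.6581 0.7529 0.0002 0.0002] [-0.1807 -0.477  -0.4929] 0.015031794123073483 19.9453604221344
yaw 7.6915688450730215
0.2 1143 [-0.0096 -0.0083 -0.0005  0.008   0.0088] 0.20999838771306084
0.21 478 [-0.0124 -0.012  -0.0017  0.0115  0.0117] 0.21967730798068735
0.22 68 [-0.0121 -0.0114 -0.0008  0.0109  0.0117] 0.22961856800321154
0.23 129 [-0.0143 -0.0135  0.0136  0.0149  0.0156] 0.23998030417523739
0.24 248 [-0.0157 -0.0155 -0.0139  0.0161  0.0162] 0.2440099912784122
card in tool frame 324 [ 0.0476 -0.0004  0.2224] slope deg 0.13455316147420204 xmax 0.062198482150850144 y [-0.0023  0.0014] topz 0.11759372382736241
(np.float64(-88.963437383038), array([0.47105625, 0.04888508, 0.02483265]), array([-0.0153471 ,  0.01792253]), array([-0.00555992,  0.00671251]))
```

View pics/w6.png

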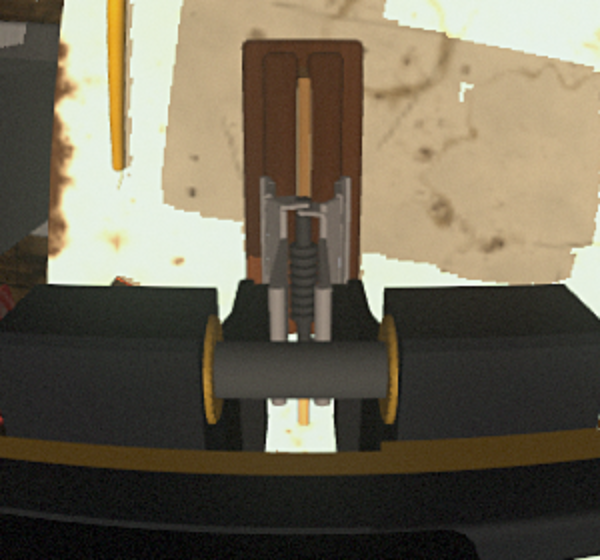

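The card edge (304) runs midway between the jaws (265/343), square to within 0.2°, untouched, with no contact force. The lips are about 20 mm below the edge.

```bash
python3 -c "
from rig import hand_in; print(hand_in())"
```

```text
the job is handed in; nothing more can be done
None
```

The job is handed in: the wide clip is off the tin and held wide open over the middle of the card's top edge, square to within about 0.2°. Its lips reach about 20 mm below the edge with about 10 mm clear on each side, and the last images and force reading showed no contact with the card.

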